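Put the loose capacitors back in their bins

ROBOT

A 6-joint arm with a two-finger parallel gripper is mounted at the origin on the work surface. World frame = base frame: x ahead of the robot, y to its left, z up, the work surface at z = 0. Lengths are in m, angles in rad, forces in N, time in s.
With the tool pointing down it reaches from about 0.325 to 0.925 m from the base axis. Payload 3.1 kg.
Tool frame: the origin (TCP) lies at the very end of the fingers, on their centre line; the grasp point (between the pads) lies 19 mm behind it; z points along the fingers, y is the line along which they close (so a half turn about z gives the same grasp; the last joint's range is limited). The gripper opens to 85 mm and grips with 20 to 120 N. Pads are 22 mm wide; open, the fingers measure 114 mm over their backs; the gripper's body (76 mm by 85 mm) begins 54 mm behind the grasp point. The pads swing forward as they close: fully open they stand 13 mm farther back than shut.
Start: joints at [1.147, 0.217, 1.613, -0, 1.311, -0.112], TCP at [0.192, 0.595, 0.231] pointing down, gripper open.
Joint ranges: [-2.75, 2.75], [-0.78, 2.1], [0.31, 2.55], [-1.13, 4.27], [0.13, 2.63], [-2.58, 2.58]. Speed limits (rad/s): [2.79, 2.79, 3.14, 3.14, 3.14, 3.14].

INTERFACE

Orientations are given as a unit quaternion [w, x, y, z].
In Python, from rig import robot gives the robot as it stands.
- The arm moves only by the tool drive_tool, never from a script. Its argument "steps" is a list of rows, each a list of 5 numbers: the opening, from 0 (shut) to 1 (fully open), then the shift along the tool's x, y, z scaled (see below), then the turn about the tool's z scaled (see below). In form: [[fingers, x, y, z, spin], ...]. A call has 1 to 5 rows; each row shifts and turns the commanded pose from where the row before left it, along the tool's axes as they then stand; what a row does not reach is not made up. The controller multiplies each number of a shift by 12 cm and each number of a turn by 0.5 rad. A row lasts 1/8 s, in which the tool goes at most 62.5 mm and 10.7 degrees, less where a joint would pass 70% of its speed; a pose out of reach is approached as far as the arm can. A call with a number of a shift or a turn outside -1 to 1 is refused whole. A call with a gripper value outside its range is refused whole. The fingers move at their own pace and stop on an object; "squeeze" is the grip in N (left out, the last holds). Time passes only in rows, so rows that do not move let the fingers close. It gives the time, the measured TCP pose, the force, the opening and the grip force at its end, in the units of the state.
- robot.observe(): the state, without advancing time (a new reading comes with each control period).
- robot.grab_frame(name): name is "side" or "top" or "wrist"; returns a dict with "pixels" (420x560x3 uint8, red, green, blue), "z_map" (420x560 float32, m along the optical axis (not along the pixel's ray), 0 where there is no reading), "fx", "fy", "cx", "cy" (pixels), "extrinsics" (4x4, takes a point from camera to world coordinates). Camera axes: x right, y down, z forward; pixel columns grow to the right and rows downward; lengths in m; the calibration is good to about 2 mm. A picture is of the moment at which its call begins.
- robot.close_job(): hands the job in; it is judged then, once.
The state is a dict: "time_s": time; "joint_pos": joint angles; "qvel": joint speeds; "joint_efforts": joint torques, N m; "tool_pos": TCP position; "ee_rot": TCP orientation; "ft_force": force on the tool from outside, world axes, zero at the start; "torque": the same for the moment, N m; "opening": finger opening in m; "grip_force": force on a finger pad.
Only numpy, scipy, OpenCV 4.12 (cv2) and the standard library are available. Lean on these libraries where they do the work, as an engineer would, in place of code of your own. Each camera call takes 0.05 s, during which the arm holds its last target. There are 200 camera calls.

TASK

Four loose electrolytic capacitors of different sizes stand on the bench mat among other parts. Put each one away in the red bin that already holds capacitors of its own size, setting it down upright on the floor of the bin rather than dropping it in, and leave the heat sink and the ferrite ring lying where they are.

Things in the scene. Friction and masses are not known exactly. Their poses are not given: they have to be found in the camera images.
- cap_51: loose electrolytic capacitor, a black upright cylinder with a grey stripe down its side, 51 mm in diameter and 62 mm tall (the widest: brown deck with two brass screw terminals on top, each 13 mm across, rising 6 mm above the can, 22 mm apart; 190 g). It stands on the bench mat, whose top is 2 mm above the work surface. Origin: centre of its underside; z up along its axis.
- cap_35: loose electrolytic capacitor, a black upright cylinder with a grey stripe down its side, 35 mm in diameter and 50 mm tall (the second widest: bare aluminium top with a scored cross; 75 g). It stands on the bench mat, whose top is 2 mm above the work surface. Origin: centre of its underside; z up along its axis.
- cap_25: loose electrolytic capacitor, a black upright cylinder with a grey stripe down its side, 25 mm in diameter and 40 mm tall (the third widest: bare aluminium top with a scored cross; 32 g). It stands on the bench mat, whose top is 2 mm above the work surface. Origin: centre of its underside; z up along its axis.
- cap_16: loose electrolytic capacitor, a black upright cylinder with a grey stripe down its side, 16 mm in diameter and 32 mm tall (the slimmest: bare aluminium top with a scored cross; 12 g). It stands on the bench mat, whose top is 2 mm above the work surface. Origin: centre of its underside; z up along its axis.
- bin_51: fixed red open-front bin holding one can with screw terminals, 51 mm wide, 62 tall, from x = 50 mm back. Origin: underside, below the middle of the free front part; +x to the rear, z up. Floor top 3 mm above origin. Inside: x -42 to 108, y -52 to 52 mm; walls 3 mm. Front lip 24 mm high; sides 62 mm high at the rear (x over 50), sloping to the lip, 42 mm at the origin.
- bin_35: fixed red open-front bin holding two cans, 35 mm wide, 50 tall, from x = 67 mm back. Origin: underside, below the middle of the free front part; +x to the rear, z up. Floor top 3 mm above origin. Inside: x -42 to 108, y -52 to 52 mm; walls 3 mm. Front lip 24 mm high; sides 62 mm high at the rear (x over 50), sloping to the lip, 42 mm at the origin.
- bin_25: fixed red open-front bin holding three cans in a row, 25 mm wide, 40 tall, from x = 78 mm back. Origin: underside, below the middle of the free front part; +x to the rear, z up. Floor top 3 mm above origin. Inside: x -42 to 108, y -52 to 52 mm; walls 3 mm. Front lip 24 mm high; sides 62 mm high at the rear (x over 50), sloping to the lip, 42 mm at the origin.
- bin_16: fixed red open-front bin holding five cans (a row of four, one before it), 16 mm wide, 32 tall, from x = 63 mm back. Origin: underside, below the middle of the free front part; +x to the rear, z up. Floor top 3 mm above origin. Inside: x -42 to 108, y -52 to 52 mm; walls 3 mm. Front lip 24 mm high; sides 62 mm high at the rear (x over 50), sloping to the lip, 42 mm at the origin.
- heat_sink: loose aluminium heat sink with upright fins, 50 x 40 x 24 mm (x, y, z), lying among the capacitors; it is to stay there. Origin: centre of its underside, z up.
- ferrite_ring: loose dark grey ferrite ring lying flat among the capacitors, 48 mm outside, 26 mm hole, 16 mm tall; it is to stay there. Origin: centre of its underside, z up.

How it is judged:
At the end, for the whole second after the job is handed in: Each of the four capacitors stands inside the bin that holds its own size, its underside on the bin floor (within 4 mm), upright within 0.1 rad, released and at rest (slower than 0.02 m/s). Anywhere on the floor inside the bin walls will do (x of cap_51 in the frame of bin_51 between -0.042 and 0.108 m and y of cap_51 in the frame of bin_51 between -0.052 and 0.052 m and z of cap_51 in the frame of bin_51 between 0 and 0.007 m and angle between each of cap_51, cap_35, cap_25, cap_16's own z axis and vertical below 0.1 rad and linear speed of each of cap_51, cap_35, cap_25, cap_16 below 0.02 m/s and contact force between the fingers and cap_51 below 0.1 N and x of cap_35 in the frame of bin_35 between -0.042 and 0.108 m and y of cap_35 in the frame of bin_35 between -0.052 and 0.052 m and z of cap_35 in the frame of bin_35 between 0 and 0.007 m and contact force between the fingers and cap_35 below 0.1 N and x of cap_25 in the frame of bin_25 between -0.042 and 0.108 m and y of cap_25 in the frame of bin_25 between -0.052 and 0.052 m and z of cap_25 in the frame of bin_25 between 0 and 0.007 m and contact force between the fingers and cap_25 below 0.1 N and x of cap_16 in the frame of bin_16 between -0.042 and 0.108 m and y of cap_16 in the frame of bin_16 between -0.052 and 0.052 m and z of cap_16 in the frame of bin_16 between 0 and 0.007 m and contact force between the fingers and cap_16 below 0.1 N); the robot touches nothing.
It fails at once if a capacitor falls or is thrown: it moves faster than 0.6 m/s while no finger touches it (a fall of about 18 mm) ((linear speed of cap_51 above 0.6 m/s and contact force between the fingers and cap_51 below 0.01 N) or (linear speed of cap_35 above 0.6 m/s and contact force between the fingers and cap_35 below 0.01 N) or (linear speed of cap_25 above 0.6 m/s and contact force between the fingers and cap_25 below 0.01 N) or (linear speed of cap_16 above 0.6 m/s and contact force between the fingers and cap_16 below 0.01 N)).
It fails at once if the heat sink is moved more than 20 mm (distance of heat_sink from where it was at the start of the episode above 0.02 m).
It fails at once if the ferrite ring is moved more than 20 mm (distance of ferrite_ring from where it was at the start of the episode above 0.02 m).
It also fails if it takes over 96 s, if anything falls off the work surface, if the arm or the gripper's body presses on something with over 40 N, if the wrist force passes 120 N, or if a joint passes its speed limit or range.

## Working session

There is one attempt and no reset: what is moved stays moved. The work goes in short steps, Python scripts to look and compute and a tool call to move; the robot and the scene stay as the last step left them, time stands still between calls to the robot, and variables do not carry over. Pictures are saved under pics/ and viewed, at most 14 in all, crops included, and the job is handed in when it is done.

Besides the shell and the picture viewer there is one more tool, called after "Request:" in YAML: its name, and indented under it one key for each argument. drive_tool: Moves the arm, as the interface text tells. Its arguments: {"type":"object","properties":{"steps":{"type":"array"},"squeeze":{"type":"number"}},"required":["steps"]}

```bash
ls; mkdir -p pics; python3 - <<'E'
from rig import robot
import cv2,numpy as np
s=robot.observe();print(s)
for n in("top","side"):
    f=robot.grab_frame(n);cv2.imwrite(f"pics/{n}0.png",f["pixels"][:,:,::-1]);np.savez(f"{n}0.npz",**f)
    print(n,f["fx"],f["fy"],f["cx"],f["cy"],f["extrinsics"].round(3).tolist())
E
```

```text
pics
{'time_s': 0.0, 'joint_pos': array([ 1.14677690e+00,  2.17738905e-01,  1.61493032e+00,  1.71054170e-05,
        1.31129535e+00, -1.12218701e-01]), 'qvel': array([ 0.00192268, -0.00232203, -0.00168416, -0.00028629, -0.00024831,
       -0.00029773]), 'joint_efforts': array([ 1.88954223e-04, -3.96848452e+01, -3.03851330e+01, -4.63662764e-05,
        9.74582828e-03,  6.10262731e-06]), 'tool_pos': array([0.19138232, 0.59412456, 0.22997972]), 'ee_rot': array([-3.22151421e-04,  1.55271676e-01,  9.87871095e-01, -1.14139960e-03]), 'ft_force': array([0.88569445, 0.28817945, 0.18886309]), 'torque': array([ 0.05790433,  0.00812217, -0.02987584]), 'grip_force': 0.0, 'opening': 0.08570753072508072}
top 539.6283159207744 539.6283159207744 280.0314668320171 205.79535124367672 [[-0.012, -0.979, 0.202, 0.335], [-1.0, 0.012, -0.003, 0.001], [0.001, -0.202, -0.979, 1.133], [0.0, 0.0, 0.0, 1.0]]
side 394.84074401214457 394.84074401214457 282.5980662201856 204.00069709325666 [[-0.715, -0.52, 0.467, 0.19], [-0.699, 0.534, -0.475, 0.353], [-0.002, -0.667, -0.745, 0.575], [0.0, 0.0, 0.0, 1.0]]
```

View pics/top0.png

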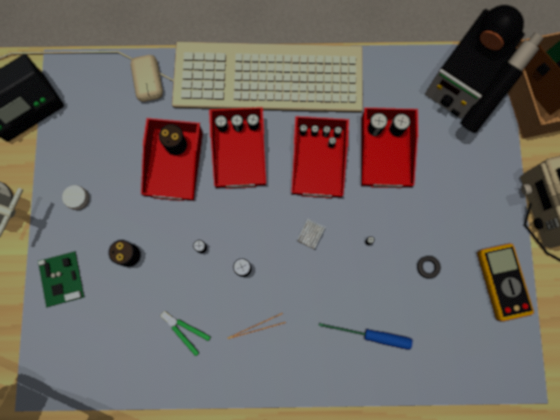

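View pics/side0.png

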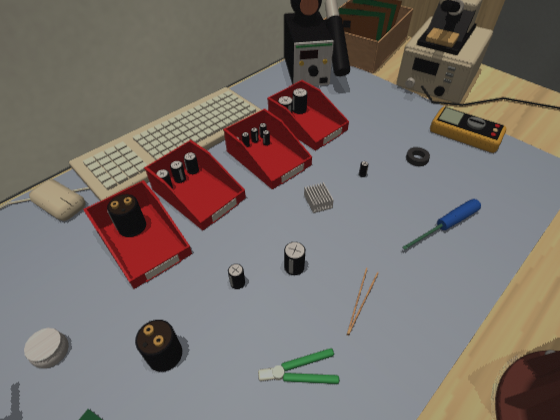

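The top view shows the loose caps at 51 (124,252), 25 (200,246), 35 (242,267) and 16 (370,240). The heat sink is at (311,234) and the ring at (428,267). The bins, left to right, are 51 (172,160), 25 (238,148), 16 (320,157) and 35 (389,148). In the side view the caps are at (158,335), (236,268), (295,250) and (364,163).

```bash
cat > h.py <<'E'
import numpy as np,cv2
def ray(f,uv):
    T=f["extrinsics"];d=T[:3,:3]@np.array([(uv[0]-f["cx"])/f["fx"],(uv[1]-f["cy"])/f["fy"],1]);return T[:3,3],d/np.linalg.norm(d)
def plane(f,uv,z):
    o,d=ray(f,uv);return o+d*(z-o[2])/d[2]
def tri(f,a,g,b):
    o,d=ray(f,a);p,e=ray(g,b);A=np.array([d,-e]).T;t=np.linalg.lstsq(A,p-o,rcond=None)[0]
    q,r=o+t[0]*d,p+t[1]*e;return (q+r)/2,np.linalg.norm(q-r)
def blob(f,uv,r,kind):
    im=f["pixels"].astype(int);u,v=uv;c=im[v-r:v+r+1,u-r:u+r+1]
    m=((c[...,0]>c[...,2]-4)&(c.max(2)>85)) if kind=="al" else ((c[...,0]>c[...,2]+45)&(c[...,0]>90))
    if kind=="al": 
        m=cv2.morphologyEx(m.astype(np.uint8),cv2.MORPH_CLOSE,np.ones((3,3)));n,l,s,ce=cv2.connectedComponentsWithStats(m)
        k=1+np.argmax(s[1:,4]);m=(l==k)
    ys,xs=np.nonzero(m);h=cv2.convexHull(np.c_[xs,ys].astype(np.float32))
    (cx,cy),wh,a=cv2.minAreaRect(h);M=cv2.moments(h)
    return (M["m10"]/M["m00"]+u-r,M["m01"]/M["m00"]+v-r),np.array(wh)+1
E
python3 - <<'E'
from h import *
t=dict(np.load("top0.npz"));s=dict(np.load("side0.npz"))
for n,a,b,k in(("51",(124,252),(155,334),"br"),("35",(242,267),(294,249),"al"),("25",(200,246),(236,269),"al"),("16",(370,240),(364,163),"al")):
    ra={"51":12,"35":13,"25":10,"16":7}[n];rb=ra+3
    A,w=blob(t,a,ra,k);B,w2=blob(s,b,rb,k);P,e=tri(t,A,s,B)
    zt={"51":.07,"35":.052,"25":.042,"16":.034}[n]
    print(n,np.round(A,1),w.round(1),np.round(B,1),w2.round(1),"P",P.round(4),"gap",round(e,4),"top",plane(t,A,zt).round(4),"side",plane(s,B,zt).round(4))
for n,f in(("t",t),("s",s)):
    im=f["pixels"].astype(int);m=((im[...,0]>60)&(im[...,0]>2.5*im[...,1])&(im[...,0]>2.5*im[...,2])).astype(np.uint8)
    cs,_=cv2.findContours(cv2.morphologyEx(m,cv2.MORPH_CLOSE,np.ones((3,3))),cv2.RETR_EXTERNAL,cv2.CHAIN_APPROX_NONE)
    for c in cs:
        if cv2.contourArea(c)>1200: print(n,cv2.approxPolyDP(cv2.convexHull(c),2,True)[:,0].tolist())
im=t["pixels"][95:295,100:450,::-1]
sd=s["pixels"][70:370,80:380,::-1]
cv2.imwrite("pics/c1.png",cv2.resize(im,None,fx=2.28,fy=2.28,interpolation=cv2.INTER_CUBIC))
E
```

```text
51 [119.3 251. ] [ 8. 19.] [153.  334.7] [24.4 11. ] P [0.4669 0.3165 0.0708] gap 0.0005 top [0.4668 0.3166 0.07  ] side [0.4675 0.3166 0.07  ]Traceback (most recent call last):
  File "<stdin>", line 5, in <module>
  File "h.py", line 14, in blob
    k=1+np.argmax(s[1:,4]);m=(l==k)
        ~~~~~~~~~^^^^^^^^^
    return _wrapfunc(a, 'argmax', axis=axis, out=out, **kwds)
    return bound(*args, **kwds)
ValueError: attempt to get argmax of an empty sequence
```

```bash
sed -i 's/m=((c\[...,0\]>c\[...,2\]-4)&(c.max(2)>85)) if kind=="al"/m=(c.min(2)>TH) if kind=="al"/; 1a TH=120' h.py; cat > m.py <<'E'
from h import *
t=dict(np.load("top0.npz"));s=dict(np.load("side0.npz"))
for n,a,b,k in(("51",(124,252),(155,334),"br"),("35",(242,267),(294,249),"al"),("25",(200,246),(236,269),"al"),("16",(370,240),(364,163),"al")):
    ra={"51":12,"35":13,"25":10,"16":7}[n];rb=ra+3
    if n in("51","35","16"): print(t["pixels"][a[1],a[0]-12:a[0]+13:2].tolist())
    try:
        A,w=blob(t,a,ra,k);B,w2=blob(s,b,rb,k);P,e=tri(t,A,s,B)
    except Exception as ex: print(n,ex);continue
    zt={"51":.07,"35":.052,"25":.042,"16":.034}[n]
    print(n,np.round(A,1),w.round(1),np.round(B,1),w2.round(1),"P",P.round(4),"gap",round(e,4),"top",plane(t,A,zt).round(4),"side",plane(s,B,zt).round(4))
for n,f in(("t",t),("s",s)):
    im=f["pixels"].astype(int);m=((im[...,0]>60)&(im[...,0]>2.5*im[...,1])&(im[...,0]>2.5*im[...,2])).astype(np.uint8)
    cs,_=cv2.findContours(cv2.morphologyEx(m,cv2.MORPH_CLOSE,np.ones((3,3))),cv2.RETR_EXTERNAL,cv2.CHAIN_APPROX_NONE)
    for c in cs:
        if cv2.contourArea(c)>1200: print(n,cv2.approxPolyDP(cv2.convexHull(c),2,True)[:,0].tolist())
im=t["pixels"][95:295,100:450,::-1]
cv2.imwrite("pics/c1.png",cv2.resize(im,None,fx=2.28,fy=2.28,interpolation=cv2.INTER_CUBIC))
E
python3 m.py
```

```text
[[32, 26, 21], [40, 30, 24], [52, 39, 30], [60, 46, 31], [63, 49, 32], [53, 40, 31], [53, 40, 32], [53, 40, 31], [53, 40, 31], [52, 41, 33], [31, 26, 23], [6, 4, 7], [1, 1, 2]]
51 [119.3 251. ] [ 8. 19.] [153.  334.7] [24.4 11. ] P [0.4669 0.3165 0.0708] gap 0.0005 top [0.4668 0.3166 0.07  ] side [0.4675 0.3166 0.07  ]
[[120, 125, 134], [105, 110, 116], [126, 129, 132], [154, 158, 161], [146, 150, 154], [136, 140, 144], [127, 130, 134], [151, 155, 160], [156, 161, 165], [146, 150, 154], [68, 70, 72], [65, 68, 74], [89, 94, 100]]
35 [241.2 266.2] [15. 15.] [294. 249.] [33. 33.] P [0.4357 0.0768 0.054 ] gap 0.0009 top [0.4355 0.0767 0.052 ] side [0.4371 0.076  0.052 ]
25 [198.5 245. ] [ 9. 10.] [236. 269.] [27. 27.] P [0.48   0.1637 0.0444] gap 0.0007 top [0.4806 0.1643 0.042 ] side [0.481  0.1627 0.042 ]
[[118, 123, 132], [118, 123, 131], [116, 122, 131], [90, 95, 101], [44, 45, 47], [105, 107, 101], [127, 131, 124], [126, 129, 123], [99, 103, 107], [116, 122, 130], [118, 123, 132], [117, 123, 132], [117, 123, 131]]
16 [370.7 239.5] [4. 4.] [364. 163.] [21. 21.] P [ 0.4892 -0.1875  0.0336] gap 0.001 top [ 0.4887 -0.1877  0.034 ] side [ 0.4895 -0.187   0.034 ]
t [[147, 119], [198, 124], [200, 129], [192, 199], [142, 193], [143, 144]]
t [[296, 117], [347, 120], [347, 146], [341, 196], [292, 192]]
t [[365, 108], [416, 110], [417, 135], [412, 185], [362, 184]]
t [[261, 108], [265, 183], [216, 186], [210, 109]]
s [[191, 140], [206, 150], [244, 190], [244, 197], [191, 253], [134, 287], [84, 209], [145, 167]]
s [[302, 80], [323, 94], [348, 121], [347, 128], [309, 165], [272, 188], [228, 151], [224, 129], [269, 97]]
```

```bash
sleep 1; ls pics
```

```text
c1.png
side0.png
top0.png
```

View pics/c1.png

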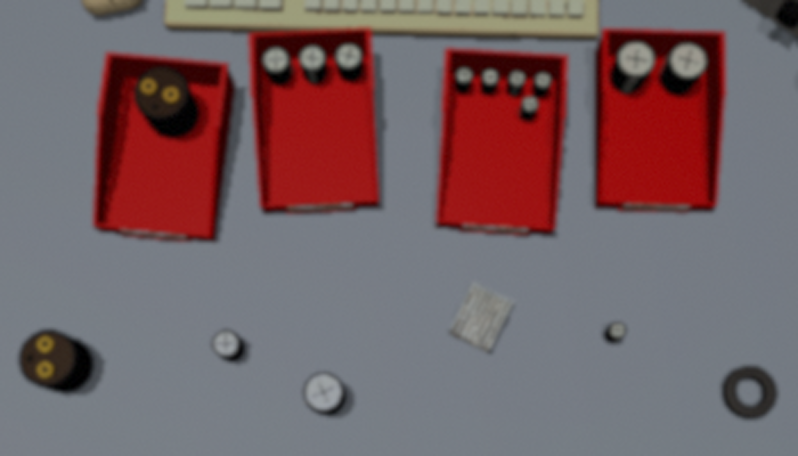

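The crop confirms the assignments: the bins, left to right, hold one screw-terminal can, three 25s, five 16s and two 35s. Loose cap tops are at 51 (119,251), 25 (198.5,245), 35 (241,266) and 16 (371,239.5). Next I'll tighten the side blobs and cast the bin corners.

```bash
python3 - <<'E'
import h
from h import *
t=dict(np.load("top0.npz"));s=dict(np.load("side0.npz"))
h.TH=120
for n,a,b in(("35",(242,267),(294,249)),("25",(200,246),(236,269)),("16",(370,240),(364,163))):
    ra={"35":13,"25":10,"16":7}[n]
    h.TH=120;A,w=blob(t,a,ra,"al")
    for th in(150,165):
        h.TH=th
        try:B,w2=blob(s,b,ra+3,"al");P,e=tri(t,A,s,B);print(n,th,np.round(B,1),w2.round(1),P.round(4),round(e,4))
        except Exception as x: print(n,th,"none",s["pixels"][b[1],b[0]-6:b[0]+7:2].tolist())
# bins: rear corners (top z .064), front corners (base z .002): order rl,rr,fr,fl
Bn={"51":[(147,119),(200,124),(192,199),(142,193)],"25":[(210,109),(261,108),(265,183),(216,186)],"16":[(296,117),(347,120),(341,196),(292,192)],"35":[(365,108),(416,110),(412,185),(362,184)]}
for n,c in Bn.items():
    rl,rr=[plane(t,q,.064)[:2] for q in c[:2]];fr,fl=[plane(t,q,.002)[:2] for q in c[2:]]
    ax=(rl+rr-fr-fl)/2;L=np.linalg.norm(ax);ax/=L
    mid=(rl+rr+fr+fl)/4; o=mid-ax*.033
    print(n,"L",L.round(4),"W",np.linalg.norm(rl-rr).round(4),np.linalg.norm(fl-fr).round(4),"yaw",np.degrees(np.arctan2(ax[1],ax[0])).round(1),"origin",o.round(4))
# two-view check of rear/front corners
for nm,a,b in(("51 rear-left top",(147,119),(84,209)),("25 front-right base",(265,183),(244,197))): print(nm,[x.round(4) for x in tri(t,a,s,b)])
E
```

```text
35 150 [294.3 249.6] [14. 18.] [0.4355 0.0767 0.0525] 0.0002
35 165 none [[169, 162, 152], [155, 147, 140], [139, 133, 126], [101, 96, 92], [153, 146, 138], [173, 165, 156], [174, 166, 156]]
25 150 [235.2 269.5] [10.2 11.6] [0.4807 0.1643 0.0427] 0.0004
25 165 none [[173, 164, 155], [171, 163, 154], [113, 108, 102], [97, 94, 89], [175, 167, 157], [173, 165, 155], [66, 63, 60]]
16 150 none [[133, 137, 144], [96, 99, 104], [164, 157, 148], [96, 92, 88], [139, 132, 125], [111, 114, 118], [133, 137, 144]]
16 165 none [[133, 137, 144], [96, 99, 104], [164, 157, 148], [96, 92, 88], [139, 132, 125], [111, 114, 118], [133, 137, 144]]
51 L 0.147 W 0.1117 0.1088 yaw -8.6 origin [0.6327 0.2339]
25 L 0.1492 W 0.1071 0.1058 yaw 2.5 origin [0.6577 0.0839]
16 L 0.1481 W 0.1068 0.1056 yaw -3.9 origin [ 0.6341 -0.0841]
35 L 0.1479 W 0.1071 0.1078 yaw -1.2 origin [ 0.6532 -0.2348]
51 rear-left top [array([0.7435, 0.2735, 0.067 ]), np.float64(0.0014)]
25 front-right base [array([0.6177, 0.0285, 0.003 ]), np.float64(0.0022)]
```

The cap tops triangulate to within 1 mm of the stated heights, and the bin widths come out at about 108 mm. The measured lengths are 7–9 mm short of 156 mm, so bin x is good to about 5 mm, which is enough for the free space. I'll start with cap_51, first turning the tool's y onto world y.

Request:
drive_tool:
  steps:
    - [1,0,0,0,-0.31]
    - [1,0,0,0,-0.31]
    - [1,-0.35,-0.35,0,0]
    - [1,-0.35,-0.35,0,0]
    - [1,-0.35,-0.35,0,0]
  squeeze: 40

```text
time_s: 0.72
tool_pos: [0.3181, 0.4672, 0.2307]
ee_rot: [-0.0, 0.0, 1.0, -0.0]
ft_force: [1.4, -0.3, 0.1]
opening: 0.0853
grip_force: 0.0
```

Request:
drive_tool:
  steps:
    - [1,-0.31,-0.314,0.2,0]
    - [1,-0.31,-0.314,0.2,0]
    - [1,-0.31,-0.314,0.2,0]
    - [1,-0.31,-0.314,0.2,0]
    - [1,0,0,0,0]

```text
time_s: 1.35
tool_pos: [0.4662, 0.314, 0.1323]
ee_rot: [-0.002, 0.004, 1.0, -0.002]
ft_force: [-0.8, -0.0, -0.9]
opening: 0.0851
grip_force: 0.0
```

```bash
python3 - <<'E'
from rig import robot
import cv2,numpy as np
f=robot.grab_frame("wrist");cv2.imwrite("pics/w51.png",f["pixels"][:,:,::-1]);np.savez("w51.npz",**f)
print(robot.observe()["tool_pos"],f["extrinsics"].round(3).tolist(),f["fx"])
E
```

```text
[0.46573715 0.31592773 0.13358767] [[0.008, 0.957, 0.291, 0.393], [1.0, -0.006, -0.006, 0.315], [-0.004, 0.291, -0.957, 0.274], [0.0, 0.0, 0.0, 1.0]] 320.51500371490135
```

View pics/w51.png

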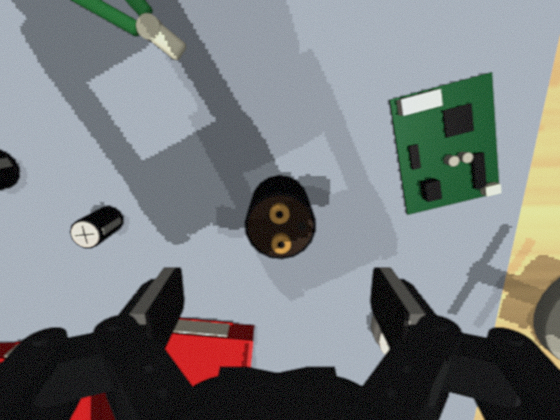

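The wrist view shows the cap_51 terminals at (280,214) and (281,243), centred between the fingers (midline u≈278). Descending to grasp.

Request:
drive_tool:
  steps:
    - [1,-0.015,0.005,0.3,0]
    - [1,0,0,0.3,0]
    - [1,0,0,0.28,0]
    - [1,0,0,0,0]
    - [0.4,0,0,0,0]
  squeeze: 40

```text
time_s: 2.02
tool_pos: [0.4684, 0.3197, 0.0313]
ee_rot: [0.001, 0.0, 1.0, 0.001]
ft_force: [0.0, 0.6, 1.3]
opening: 0.0697
grip_force: 0.0
```

Request:
drive_tool:
  steps:
    - [0.4,0,0,0,0]
    - [0.4,0,0,0,0]
    - [0.4,0,0,0,0]
    - [0.4,0,0,0,0]
    - [0.4,0,0,-0.1,0]
  squeeze: 40

```text
time_s: 2.65
tool_pos: [0.4671, 0.3179, 0.0417]
ee_rot: [-0.001, 0.001, 1.0, -0.0]
ft_force: [-1.0, 0.9, -1.8]
opening: 0.05
grip_force: 41.9
```

Request:
drive_tool:
  steps:
    - [0.4,0,0,-0.3,0]
    - [0.4,0,0,-0.3,0]
    - [0.4,-0.3,-0.14,0,0]
    - [0.4,-0.36,-0.18,0,0]
    - [0.4,-0.36,-0.18,0,0]

```text
time_s: 3.28
tool_pos: [0.5908, 0.2575, 0.1142]
ee_rot: [-0.0, 0.001, 1.0, 0.0]
ft_force: [0.2, 0.5, -1.0]
opening: 0.05
grip_force: 42.2
```

Request:
drive_tool:
  steps:
    - [0.4,-0.36,-0.19,0,0]
    - [0.4,0,0,0,0.3]
    - [0.4,0,0,0,0]

```text
time_s: 3.65
tool_pos: [0.6331, 0.2345, 0.1134]
ee_rot: [-0.001, 0.076, 0.997, -0.0]
ft_force: [-0.2, 0.5, -2.1]
opening: 0.0501
grip_force: 42.2
```

```bash
python3 - <<'E'
from rig import robot
import cv2,numpy as np
for n in("wrist","side"):
    f=robot.grab_frame(n);cv2.imwrite(f"pics/{n}51b.png",f["pixels"][:,:,::-1]);np.savez(n+"51b.npz",**f)
print(np.mean([(robot.grab_frame("top"),robot.observe()["tool_pos"])[1] for _ in range(4)],0))
E
```

```text
[0.63247698 0.2355851  0.11363106]
```

View pics/wrist51b.png

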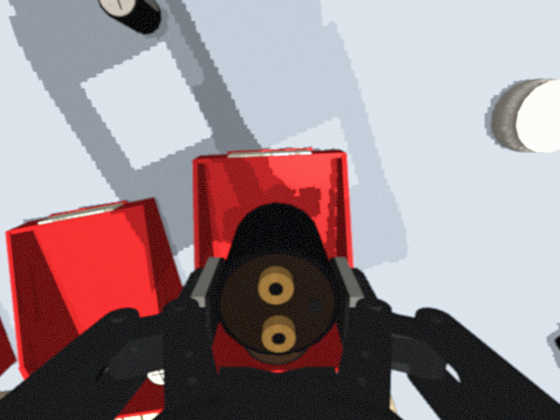

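View pics/side51b.png

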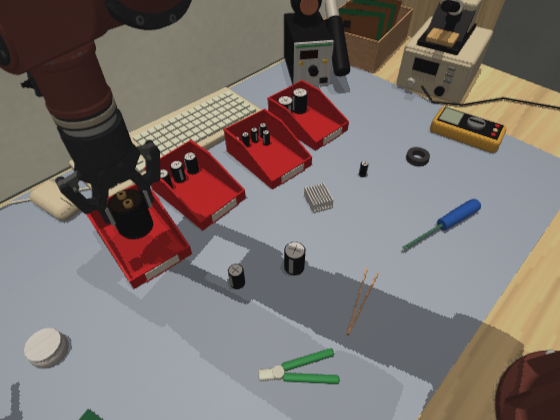

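The wrist view shows cap_51 upright over bin_51. The lip corners are at about (195,158) and (347,152), so the bin centre lies slightly left of the finger midline. I'll cast these to refine.

```bash
python3 - <<'E'
from h import *
f=dict(np.load("wrist51b.npz"));im=f["pixels"].astype(int)
m=((im[...,0]>90)&(im[...,0]>2.5*im[...,1])&(im[...,0]>2.5*im[...,2]))
m[:,:180]=0
for v in(165,185,205,225): xs=np.nonzero(m[v])[0];print(v,xs[0],xs[-1])
for u in(215,325): ys=np.nonzero(m[:,u])[0];print(u,ys[0])
a,b=plane(f,(195,155),.026),plane(f,(347,150),.026);print(a.round(4),b.round(4),np.linalg.norm(a-b),((a+b)/2).round(4))
d=(a-b)[:2]/np.linalg.norm(a-b);ax=np.array([-d[1],d[0]]);ax*=np.sign(ax[0]);print(np.degrees(np.arctan2(ax[1],ax[0])),((a+b)/2)[:2]+.045*ax)
print(plane(f,(277,310),.15))
E
```

```text
165 193 346
185 193 347
205 194 348
225 194 349
215 156
325 151
[0.5803 0.1833 0.026 ] [0.5932 0.2904 0.026 ] 0.10784859628333013 [0.5867 0.2369 0.026 ]
-6.833793036693277 [0.63142697 0.23151939]
[0.63131544 0.2345311  0.15      ]
```

Request:
drive_tool:
  steps:
    - [0.4,0,-0.03,0.25,0]
    - [0.4,0,0,0.25,0]
    - [0.4,0,0,0.13,0]
    - [0.4,0,0,0,0]
    - [0.4,0,0,0,0]

```text
time_s: 4.58
tool_pos: [0.6336, 0.232, 0.0393]
ee_rot: [0.001, 0.076, 0.997, 0.0]
ft_force: [0.7, -0.0, -1.7]
opening: 0.0499
grip_force: 42.6
```

Request:
drive_tool:
  steps:
    - [0.4,0,0,0.015,0]
    - [0.4,0,0,0.015,0]
    - [0.4,0,0,0,0]
    - [0.4,0,0,0,0]

```text
time_s: 5.08
tool_pos: [0.6332, 0.2317, 0.035]
ee_rot: [0.0, 0.076, 0.997, 0.0]
ft_force: [0.4, -0.6, 0.6]
opening: 0.0498
grip_force: 42.9
```

Request:
drive_tool:
  steps:
    - [0.4,0,0,0.01,0]
    - [0.4,0,0,0,0]
    - [0.4,0,0,0,0]

```text
time_s: 5.45
tool_pos: [0.6332, 0.2317, 0.0349]
ee_rot: [0.0, 0.076, 0.997, 0.0]
ft_force: [-2.3, -1.1, 5.7]
opening: 0.0502
grip_force: 43.4
```

It's on the floor (+5.7 N). Release and retreat.

Request:
drive_tool:
  steps:
    - [0.72,0,0,0,0]
    - [0.72,0,0,0,0]
    - [0.72,0,0,-0.2,0]
    - [0.72,0,0,-0.25,0]
    - [0.72,0,0,-0.3,0]

```text
time_s: 6.08
tool_pos: [0.6318, 0.2313, 0.1228]
ee_rot: [-0.001, 0.076, 0.997, -0.0]
ft_force: [0.2, -0.0, -0.8]
opening: 0.0614
grip_force: 0.0
```

Request:
drive_tool:
  steps:
    - [0.7,0,0,0,-0.3]
    - [0.7,0.315,-0.14,0,0]
    - [0.7,0.315,-0.14,0,0]
    - [0.7,0.315,-0.14,0,0]
    - [0.7,0.315,-0.14,0,0]

```text
time_s: 6.7
tool_pos: [0.4801, 0.1641, 0.123]
ee_rot: [-0.0, 0.001, 1.0, -0.0]
ft_force: [-0.2, -1.1, 0.6]
opening: 0.06
grip_force: 0.0
```

```bash
cat > w.py <<'E'
import sys
from rig import robot
from h import *
f=robot.grab_frame("wrist");cv2.imwrite(f"pics/{sys.argv[1]}.png",f["pixels"][:,:,::-1]);np.savez(sys.argv[1]+".npz",**f)
a=[]
for _ in range(4): a.append(robot.observe()["tool_pos"]);robot.grab_frame("wrist")
print(np.mean(a,0).round(4))
E
python3 w.py w25
```

```text
[0.4773 0.1635 0.1218]
```

View pics/w25.png

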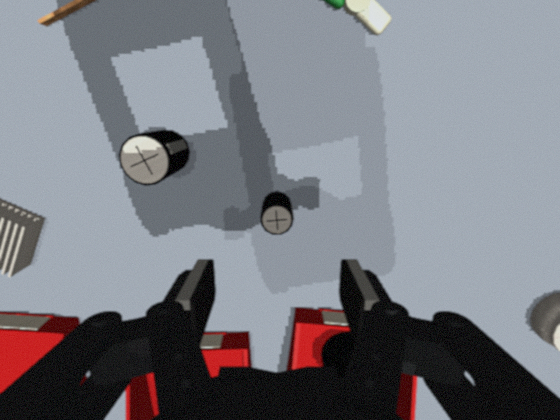

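Cap_25's top is at (277,219), on the finger midline (213–342), and cap_35 is at (145,159). Descending with a 3 mm x correction.

Request:
drive_tool:
  steps:
    - [0.7,-0.025,0.005,0.3,0]
    - [0.7,0,0,0.3,0]
    - [0.7,0,0,0.28,0]
    - [0.2,0,0,0,0]
    - [0.2,0,0,0,0]
  squeeze: 30

```text
time_s: 7.58
tool_pos: [0.4863, 0.1657, 0.0188]
ee_rot: [0.001, 0.001, 1.0, 0.0]
ft_force: [-0.0, 1.4, 1.9]
opening: 0.0239
grip_force: 20.1
```

Request:
drive_tool:
  steps:
    - [0.15,0,0,0,0]
    - [0.15,0,0,0,0]
    - [0.15,0,0,0,0]
    - [0.15,0,0,0,0]
    - [0.15,0,0,0,0]

```text
time_s: 8.2
tool_pos: [0.4853, 0.1655, 0.0188]
ee_rot: [0.001, 0.001, 1.0, 0.0]
ft_force: [-0.8, 1.1, 5.6]
opening: 0.024
grip_force: 30.6
```

Request:
drive_tool:
  steps:
    - [0.15,0,0,-0.2,0]
    - [0.15,0,0,-0.3,0]
    - [0.15,0,0,-0.25,0]
    - [0.15,-0.36,-0.17,0,0]
    - [0.15,-0.36,-0.17,0,0]

```text
time_s: 8.82
tool_pos: [0.5715, 0.1242, 0.1082]
ee_rot: [0.0, 0.0, 1.0, 0.0]
ft_force: [0.1, 0.3, -0.4]
opening: 0.0237
grip_force: 30.3
```

Request:
drive_tool:
  steps:
    - [0.15,-0.36,-0.17,0,0]
    - [0.15,-0.36,-0.17,0,0]
    - [0.15,0,0,0,0]
    - [0.15,0,0,0,0]

```text
time_s: 9.32
tool_pos: [0.6557, 0.0835, 0.1066]
ee_rot: [-0.001, 0.001, 1.0, 0.0]
ft_force: [0.1, 0.5, -0.9]
opening: 0.0239
grip_force: 30.3
```

```bash
cat >> w.py <<'E'
im=f["pixels"].astype(int)
m=((im[...,0]>90)&(im[...,0]>2.5*im[...,1])&(im[...,0]>2.5*im[...,2])).astype(np.uint8)
cs,_=cv2.findContours(cv2.morphologyEx(m,cv2.MORPH_CLOSE,np.ones((3,3))),cv2.RETR_EXTERNAL,cv2.CHAIN_APPROX_NONE)
for c in cs:
    if cv2.contourArea(c)<1500: continue
    h=c[:,0].astype(float);l=h[np.argmin(h@[1,1])];r=h[np.argmin(h@[-1,1])]
    a,b=plane(f,l,.026),plane(f,r,.026);W=np.linalg.norm(a-b);d=(a-b)[:2]/W;ax=np.array([-d[1],d[0]]);ax*=np.sign(ax[0])
    print(l,r,"W",W.round(4),"yaw",np.degrees(np.arctan2(ax[1],ax[0])).round(1),"origin",(((a+b)/2)[:2]+.045*ax).round(4))
E
python3 w.py w25b
```

```text
[0.6555 0.084  0.1071]
[252. 298.] [303. 299.] W 0.0404 yaw -1.4 origin [0.7683 0.0822]
[197. 162.] [352. 157.] W 0.1074 yaw 1.7 origin [0.6584 0.0826]
[  0. 124.] [129. 132.] W 0.086 yaw -3.6 origin [ 0.6368 -0.0626]
[410. 115.] [559. 130.] W 0.1021 yaw -5.6 origin [0.6339 0.2182]
```

View pics/w25b.png

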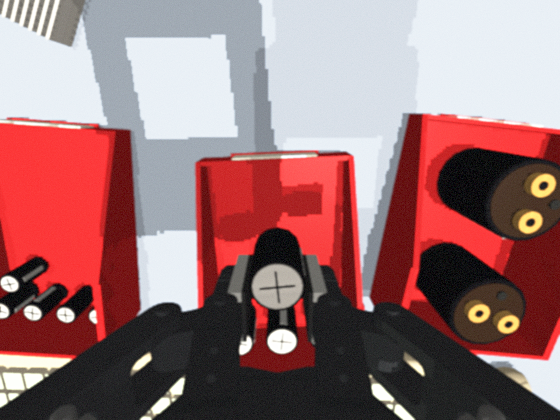

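Cap_25 is held upright at (277,285), centred in bin_25 (lip corners (197,162) and (352,157)). Cap_51 stands in bin_51 in front of its neighbour. Lowering.

Request:
drive_tool:
  steps:
    - [0.15,0,0,0.25,0]
    - [0.15,0,0,0.25,0]
    - [0.15,0,0,0.16,0]
    - [0.15,0,0,0,0]
    - [0.15,0,0,0,0]

```text
time_s: 10.2
tool_pos: [0.658, 0.0835, 0.0297]
ee_rot: [0.001, 0.001, 1.0, 0.0]
ft_force: [0.2, -0.3, -0.1]
opening: 0.0237
grip_force: 30.3
```

Request:
drive_tool:
  steps:
    - [0.15,0,0,0.015,0]
    - [0.15,0,0,0.015,0]
    - [0.15,0,0,0,0]
    - [0.15,0,0,0,0]

```text
time_s: 10.7
tool_pos: [0.6571, 0.0834, 0.025]
ee_rot: [0.0, 0.001, 1.0, 0.0]
ft_force: [-0.1, 0.3, 0.1]
opening: 0.0241
grip_force: 30.3
```

Request:
drive_tool:
  steps:
    - [0.15,0,0,0.015,0]
    - [0.15,0,0,0,0]
    - [0.15,0,0,0,0]

```text
time_s: 11.08
tool_pos: [0.657, 0.0834, 0.023]
ee_rot: [-0.0, 0.001, 1.0, -0.0]
ft_force: [0.7, -0.3, 0.9]
opening: 0.024
grip_force: 30.3
```

Request:
drive_tool:
  steps:
    - [0.15,0,0,0.01,0]
    - [0.15,0,0,0,0]
    - [0.15,0,0,0,0]

```text
time_s: 11.45
tool_pos: [0.657, 0.0834, 0.0219]
ee_rot: [-0.0, 0.001, 1.0, -0.0]
ft_force: [0.0, 1.0, -1.2]
opening: 0.0239
grip_force: 30.4
```

Request:
drive_tool:
  steps:
    - [0.15,0,0,0.01,0]
    - [0.15,0,0,0,0]
    - [0.15,0,0,0,0]

```text
time_s: 11.82
tool_pos: [0.6572, 0.0834, 0.0218]
ee_rot: [-0.0, 0.001, 1.0, -0.0]
ft_force: [-2.8, 0.1, 4.5]
opening: 0.0241
grip_force: 30.8
```

Request:
drive_tool:
  steps:
    - [0.5,0,0,0,0]
    - [0.5,0,0,0,0]
    - [0.5,0,0,-0.2,0]
    - [0.5,0,0,-0.3,0]
    - [0.5,0,0,-0.35,0]

```text
time_s: 12.45
tool_pos: [0.656, 0.0833, 0.1222]
ee_rot: [-0.001, 0.001, 1.0, -0.0]
ft_force: [0.0, 0.1, 0.0]
opening: 0.0427
grip_force: 0.0
```

Request:
drive_tool:
  steps:
    - [0.8,0.45,0,0,0]
    - [0.8,0.45,0,0,0]
    - [0.8,0.45,-0.055,0,0]
    - [0.8,0.45,0,0,0]
    - [0.8,0,0,0,0]

```text
time_s: 13.08
tool_pos: [0.4346, 0.0773, 0.1199]
ee_rot: [-0.004, 0.001, 1.0, -0.0]
ft_force: [-0.2, 1.4, -0.3]
opening: 0.0682
grip_force: 0.0
```

```bash
python3 w.py w35; python3 -c "
from h import *
f=dict(np.load('w35.npz'));g=f['pixels'].min(2)
c,r=blob(f,(277,222),30,'al');print(c,r,plane(f,c,.052))
f=dict(np.load('w25b.npz'));print(f['cx'],f['cy'])"
```

```text
[0.4413 0.0772 0.1229]
(280.95496921723833, 235.38399296394016) [44. 61.] [0.44321404 0.07960347 0.052     ]
276.8806530559875 210.39611148460475
```

View pics/w35.png

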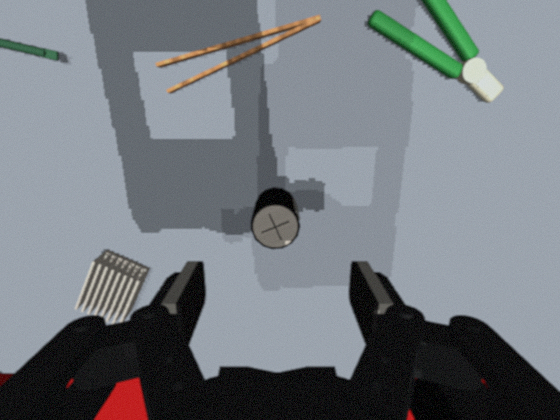

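Cap_35's top is at (275,227), within about 1 mm of the finger midline (277). The arm settled about 5 mm too far forward in x, so I'm correcting that while descending.

Request:
drive_tool:
  steps:
    - [0.8,0.035,-0.005,0.28,0]
    - [0.8,0,0,0.28,0]
    - [0.8,0,0,0.27,0]
    - [0.8,0,0,0,0]
    - [0.25,0,0,0,0]
  squeeze: 30

```text
time_s: 13.95
tool_pos: [0.4386, 0.0765, 0.0241]
ee_rot: [0.001, 0.001, 1.0, 0.0]
ft_force: [1.2, -0.1, 0.5]
opening: 0.0519
grip_force: 0.0
```

Request:
drive_tool:
  steps:
    - [0.25,0,0,0,0]
    - [0.25,0,0,0,0]
    - [0.25,0,0,0,0]
    - [0.25,0,0,0,0]
    - [0.25,0,0,0,0]

```text
time_s: 14.58
tool_pos: [0.4391, 0.0766, 0.0249]
ee_rot: [0.002, 0.001, 1.0, 0.0]
ft_force: [0.6, 0.2, 6.4]
opening: 0.0338
grip_force: 30.2
```

Request:
drive_tool:
  steps:
    - [0.25,0,0,-0.2,0]
    - [0.25,0,0,-0.3,0]
    - [0.25,0,0,-0.3,0]
    - [0.25,-0.257,-0.37,0,0]
    - [0.25,-0.257,-0.37,0,0]

```text
time_s: 15.2
tool_pos: [0.4991, -0.0129, 0.1201]
ee_rot: [0.001, -0.0, 1.0, -0.0]
ft_force: [0.2, 0.1, -0.9]
opening: 0.0341
grip_force: 30.2
```

Request:
drive_tool:
  steps:
    - [0.25,-0.257,-0.37,0,0]
    - [0.25,-0.257,-0.37,0,0]
    - [0.25,-0.257,-0.37,0,0]
    - [0.25,-0.257,-0.37,0,0]
    - [0.25,-0.257,-0.37,0,0]

```text
time_s: 15.82
tool_pos: [0.6523, -0.2358, 0.1185]
ee_rot: [-0.001, 0.001, 1.0, 0.0]
ft_force: [0.1, 0.1, 0.1]
opening: 0.0345
grip_force: 30.2
```

Request:
drive_tool:
  steps:
    - [0.25,0,0,0,0]
    - [0.25,0,0,0,0]

```text
time_s: 16.08
tool_pos: [0.6511, -0.234, 0.1181]
ee_rot: [-0.001, 0.001, 1.0, 0.001]
ft_force: [0.1, 0.2, -1.4]
opening: 0.0337
grip_force: 30.3
```

```bash
python3 w.py w35b
```

```text
[ 0.6512 -0.2332  0.1187]
[229. 349.] [326. 345.] W 0.0853 yaw 2.6 origin [ 0.8195 -0.2322]
[206. 154.] [354. 161.] W 0.1077 yaw -2.9 origin [ 0.6538 -0.2341]
[406. 126.] [559. 137.] W 0.1105 yaw -4.1 origin [ 0.6358 -0.091 ]
```

View pics/w35b.png

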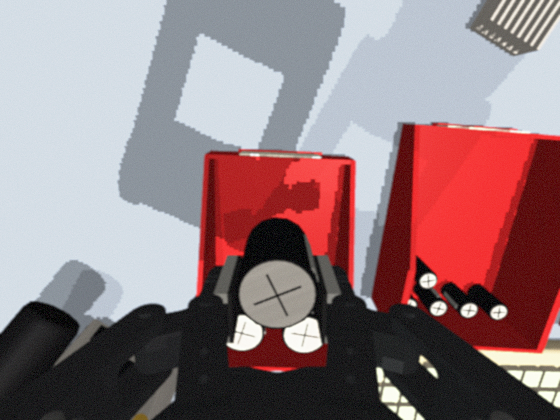

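Cap_35 is held at (278,293), centred in bin_35 (lip corners (206,154) and (354,161)). Lowering.

Request:
drive_tool:
  steps:
    - [0.25,0,0,0.28,0]
    - [0.25,0,0,0.25,0]
    - [0.25,0,0,0.19,0]
    - [0.25,0,0,0,0]
    - [0.25,0,0,0,0]

```text
time_s: 16.95
tool_pos: [0.653, -0.2349, 0.0339]
ee_rot: [0.001, 0.001, 1.0, -0.0]
ft_force: [0.3, -0.9, -0.7]
opening: 0.0341
grip_force: 30.1
```

Request:
drive_tool:
  steps:
    - [0.25,0,0,0.015,0]
    - [0.25,0,0,0.01,0]
    - [0.25,0,0,0,0]
    - [0.25,0,0,0,0]

```text
time_s: 17.45
tool_pos: [0.6522, -0.2347, 0.0298]
ee_rot: [0.0, 0.001, 1.0, -0.0]
ft_force: [0.4, 0.8, -0.5]
opening: 0.0342
grip_force: 30.1
```

Request:
drive_tool:
  steps:
    - [0.25,0,0,0.016,0]
    - [0.25,0,0,0,0]
    - [0.25,0,0,0,0]

```text
time_s: 17.82
tool_pos: [0.6524, -0.2348, 0.028]
ee_rot: [0.0, 0.001, 1.0, -0.0]
ft_force: [0.1, -0.2, 1.9]
opening: 0.0337
grip_force: 30.3
```

Request:
drive_tool:
  steps:
    - [0.25,0,0,0.008,0]
    - [0.25,0,0,0,0]
    - [0.25,0,0,0,0]

```text
time_s: 18.2
tool_pos: [0.6524, -0.2348, 0.028]
ee_rot: [0.0, 0.001, 1.0, -0.0]
ft_force: [-2.4, 1.0, 5.8]
opening: 0.034
grip_force: 30.8
```

Request:
drive_tool:
  steps:
    - [0.58,0,0,0,0]
    - [0.58,0,0,0,0]
    - [0.58,0,0,-0.2,0]
    - [0.58,0,0,-0.3,0]
    - [0.58,0,0,-0.3,0]

```text
time_s: 18.82
tool_pos: [0.6526, -0.2348, 0.1254]
ee_rot: [0.001, 0.001, 1.0, -0.0]
ft_force: [0.3, -0.1, -1.2]
opening: 0.0498
grip_force: 0.0
```

Request:
drive_tool:
  steps:
    - [0.58,0.34,0.098,0,0]
    - [0.58,0.34,0.098,0,0]
    - [0.58,0.34,0.098,0,0]
    - [0.58,0.34,0.098,0,0]
    - [0.58,0,0,0,0]

```text
time_s: 19.45
tool_pos: [0.4861, -0.1859, 0.123]
ee_rot: [-0.001, 0.001, 1.0, 0.001]
ft_force: [-0.9, -0.2, 0.1]
opening: 0.0495
grip_force: 0.0
```

Request:
drive_tool:
  steps:
    - [0.58,0,0,0,0]
    - [0.58,0,0,0,0]

```text
time_s: 19.7
tool_pos: [0.491, -0.1882, 0.1242]
ee_rot: [0.001, 0.001, 1.0, -0.001]
ft_force: [0.3, 0.2, 0.7]
opening: 0.0496
grip_force: 0.0
```

```bash
python3 w.py w16; python3 -c "
from h import *
f=dict(np.load('w16.npz'));im=f['pixels'][100:400,100:450,::-1];cv2.imwrite('pics/w16c.png',cv2.resize(im,None,fx=1.9,fy=1.9))
for u in(270,277,284): print([plane(f,(u,v),.034).round(4).tolist() for v in(205,215,225)])"
```

```text
[ 0.4902 -0.1878  0.1234]
[216. 334.] [289. 337.] W 0.0651 yaw -2.9 origin [ 0.6531 -0.2131]
[[0.4846, -0.194, 0.034], [0.4925, -0.1941, 0.034], [0.5006, -0.1942, 0.034]]
[[0.4846, -0.1888, 0.034], [0.4925, -0.1888, 0.034], [0.5006, -0.1888, 0.034]]
[[0.4846, -0.1835, 0.034], [0.4925, -0.1835, 0.034], [0.5006, -0.1834, 0.034]]
```

View pics/w16c.png

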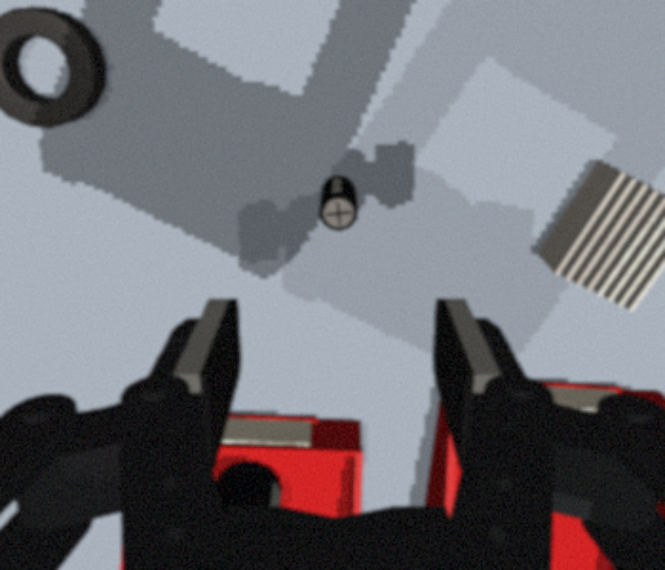

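Cap_16's top is at crop (339,212), i.e. full-frame pixel (278,212), which casts to (0.490,-0.188), right under the TCP. Descending.

Request:
drive_tool:
  steps:
    - [0.58,0,0,0.3,0]
    - [0.58,0,0,0.3,0]
    - [0.58,0,0,0.25,0]
    - [0.58,0,0,0.09,0]
    - [0.58,0,0,0,0]
  squeeze: 25

```text
time_s: 20.58
tool_pos: [0.4887, -0.1871, 0.0095]
ee_rot: [-0.001, 0.001, 1.0, 0.0]
ft_force: [0.1, 0.0, -0.5]
opening: 0.0495
grip_force: 0.0
```

Request:
drive_tool:
  steps:
    - [0.1,0,0,0,0]
    - [0.1,0,0,0,0]
    - [0.1,0,0,0,0]
    - [0.1,0,0,0,0]
    - [0.1,0,0,0,0]

```text
time_s: 21.2
tool_pos: [0.4904, -0.188, 0.0116]
ee_rot: [0.001, 0.001, 1.0, -0.001]
ft_force: [-0.6, 0.9, 6.2]
opening: 0.0151
grip_force: 24.7
```

Request:
drive_tool:
  steps:
    - [0.1,0,0,-0.2,0]
    - [0.1,0,0,-0.3,0]
    - [0.1,0,0,-0.3,0]
    - [0.1,-0.3,0.215,0,0]
    - [0.1,-0.3,0.215,0,0]

```text
time_s: 21.82
tool_pos: [0.5622, -0.1358, 0.1071]
ee_rot: [0.001, 0.002, 1.0, -0.0]
ft_force: [0.5, -0.0, 0.5]
opening: 0.0148
grip_force: 24.5
```

Request:
drive_tool:
  steps:
    - [0.1,-0.3,0.215,0,0]
    - [0.1,-0.3,0.215,0,0]
    - [0.1,0,0,0,0]
    - [0.1,0,0,0,0]

```text
time_s: 22.32
tool_pos: [0.6323, -0.0843, 0.1054]
ee_rot: [-0.001, 0.001, 1.0, -0.0]
ft_force: [0.4, -0.6, -0.7]
opening: 0.0154
grip_force: 24.5
```

```bash
python3 w.py w16b
```

```text
[ 0.6321 -0.0849  0.1056]
[261. 300.] [293. 300.] W 0.0253 yaw -0.1 origin [ 0.7456 -0.0849]
[420. 188.] [559. 183.] W 0.0974 yaw 2.0 origin [0.6534 0.0666]
[  0. 182.] [157. 184.] W 0.1103 yaw -0.8 origin [ 0.6511 -0.2251]
[203. 154.] [359. 166.] W 0.1078 yaw -4.5 origin [ 0.6351 -0.0852]
```

View pics/w16b.png

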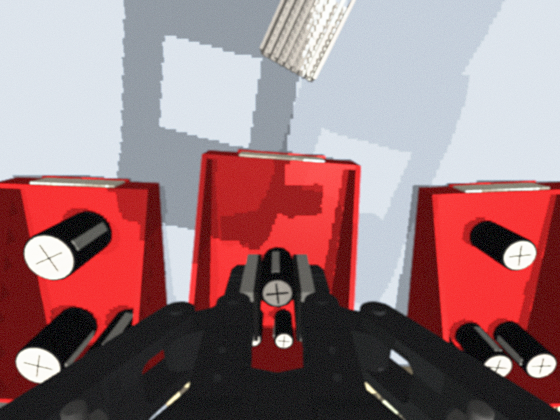

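Cap_16 is held at (277,292) over bin_16 (lip (203,154)–(359,166)), clear of the front can at (284,335). Cap_35 at (48,255) and cap_25 at (519,255) stand upright in their bins. Lowering.

Request:
drive_tool:
  steps:
    - [0.1,0,0,0.28,0]
    - [0.1,0,0,0.25,0]
    - [0.1,0,0,0.19,0]
    - [0.1,0,0,0,0]
    - [0.1,0,0,0,0]

```text
time_s: 23.2
tool_pos: [0.6341, -0.0847, 0.0206]
ee_rot: [0.001, 0.001, 1.0, -0.0]
ft_force: [-1.1, -0.1, 0.1]
opening: 0.015
grip_force: 24.5
```

Request:
drive_tool:
  steps:
    - [0.1,0,0,0.015,0]
    - [0.1,0,0,0.015,0]
    - [0.1,0,0,0,0]
    - [0.1,0,0,0,0]

```text
time_s: 23.7
tool_pos: [0.6333, -0.0843, 0.0162]
ee_rot: [0.0, 0.001, 1.0, -0.0]
ft_force: [-0.2, 0.7, 0.0]
opening: 0.0151
grip_force: 24.5
```

Request:
drive_tool:
  steps:
    - [0.1,0,0,0.014,0]
    - [0.1,0,0,0,0]
    - [0.1,0,0,0,0]

```text
time_s: 24.08
tool_pos: [0.6335, -0.0844, 0.0147]
ee_rot: [0.0, 0.001, 1.0, -0.0]
ft_force: [0.2, -0.5, 3.0]
opening: 0.0153
grip_force: 24.7
```

Request:
drive_tool:
  steps:
    - [0.35,0,0,0,0]
    - [0.35,0,0,0,0]
    - [0.35,0,0,-0.2,0]
    - [0.35,0,0,-0.3,0]
    - [0.35,0,0,-0.35,0]

```text
time_s: 24.7
tool_pos: [0.6322, -0.0841, 0.116]
ee_rot: [-0.001, 0.001, 1.0, 0.0]
ft_force: [0.0, -0.8, 0.5]
opening: 0.0301
grip_force: 0.0
```

Request:
drive_tool:
  steps:
    - [0.35,0.35,0,-0.25,0]
    - [0.35,0.35,0,-0.25,0]
    - [0.35,0.35,0,0,0]
    - [0.35,0,0,0,0]
    - [0.35,0,0,0,0]

```text
time_s: 25.32
tool_pos: [0.5077, -0.0842, 0.1765]
ee_rot: [0.001, 0.001, 1.0, -0.0]
ft_force: [-0.2, -0.1, 0.7]
opening: 0.0299
grip_force: 0.0
```

```bash
python3 - <<'E'
from rig import robot
import cv2
s=robot.grab_frame("side")["pixels"][70:300,80:360,::-1];w=robot.grab_frame("wrist")["pixels"][:,:,::-1]
cv2.imwrite("pics/end_s.png",cv2.resize(s,None,fx=2.5,fy=2.5));print(robot.observe()["tool_pos"],robot.observe()["grip_force"])
E
```

```text
[ 0.50837235 -0.08433258  0.17654517] 0.0
```

View pics/end_s.png

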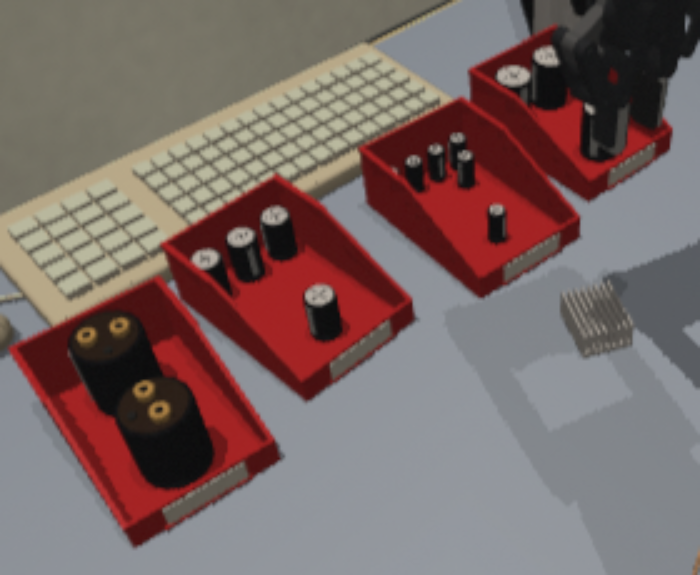

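All four caps stand upright in their matching bins: 51 at (165,430), 25 at (321,312), 16 at (497,222), and 35 at (597,130) behind the gripper. The heat sink is undisturbed and the gripper is clear, so I'm handing in.

```bash
python3 -c "
from rig import robot
print(robot.close_job())"
```

```text
the job is handed in; nothing more can be done
None
```

All four capacitors were set down upright in their matching bins, without touching the heat sink or ferrite ring, and the job was handed in after about 26 s of robot time; the hand-in returned no verdict.

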